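# Set the blue swivel vice to 30 degrees

### The arm

A 7-joint arm with a two-finger parallel gripper is mounted at the origin on the work surface. World frame = base frame: x ahead of the robot, y to its left, z up, the work surface at z = 0. Lengths are in mm, angles in rad, forces in N, time in s.
With the tool pointing down it reaches from about 425 to 925 mm from the base axis. Payload 6.8 kg.
Tool frame: the origin (TCP) lies at the very end of the fingers, on their centre line; the grasp point (between the pads) lies 19 mm behind it; z points along the fingers, y is the direction in which the jaws open and shut (so a half turn about z gives the same grasp; the last joint's range is limited). The gripper opens to 88 mm and grips with 3 to 60 N. Pads are 20 mm wide; open, the fingers measure 115 mm over their backs; the gripper's body (75 mm by 178 mm) begins 61 mm behind the grasp point.
Start: joints at [1.182, 0.477, 0.022, 1.555, -0.011, 1.109, -0.083], TCP at [187.068, -648.578, 222.664] pointing down, gripper open.
Joint ranges: [-2.96, 2.96], [-0.34, 2.1], [-1.41, 1.46], [0.24, 2.44], [-1.37, 4.51], [0.17, 1.92], [-2.96, 2.96]. Speed limits (rad/s): [2.39, 2.39, 3.14, 3.14, 3.14, 3.14, 3.14].

### API

Orientations are given as [roll, pitch, yaw] about the fixed x, y, z axes, in that order (R = Rz(yaw) Ry(pitch) Rx(roll)).
In Python, from plant import env gives the robot as it stands. The module is installed in compiled form; this text tells all that it offers.
- The arm moves only by the shell command python3 -m crank 'ROWS' [OPENING]. ROWS is JSON, a list of rows, each a list of 6 numbers: the shift along the tool's x, y, z in m, then the turn, a rotation vector about the tool's x, y, z in rad. A call has 1 to 20 rows; each row is the pose to reach, as a shift and turn from the pose commanded when the call began, along the tool's axes at that moment; what a row does not reach only later rows make up. A row lasts 1/8 s, in which the tool goes at most 62.5 mm and 10.7 degrees, less where a joint would pass 70% of its speed; a pose out of reach is approached as far as the arm can. A call with a gripper value outside its range is refused whole. OPENING is the opening in per cent of the stroke, from 0 (shut) to 100 (fully open), set as the call begins (- or left out, the last holds). The fingers move at their own pace and stop on an object; the grip force is fixed at half the most. Time passes only in rows, so rows that repeat a pose let the fingers close. It gives the time, the measured TCP pose, the force and the opening at its end, in the units of the state.
- env.state(): the state, without advancing time (a new reading comes with each control period).
- env.grab_frame(name): name is "scene" or "top" or "wrist"; returns the picture (384x512x3 uint8, blue, green, red); there is no depth.
- env.calibration(name): a dict with "fx", "fy", "cx", "cy" (pixels), "cam_to_world" (4x4, takes a point from camera to world coordinates); the wrist camera has in their place "tool_from_camera" (4x4, takes a point from camera to tool coordinates, whose origin is the TCP and whose axes are the flange's). Camera axes: x right, y down, z forward; pixel columns grow to the right and rows downward; lengths in mm; the calibration is good to about 2 mm. A picture is of the moment at which its call begins: read the wrist's pose just before it. calibration takes no time and is no camera call.
- env.sign_off(): hands the job in, once; it reports no verdict.
Trained networks look in the newest picture that a camera, given by its name, has taken for a name from the list of things; names that differ only in an ending like _2 or _b are one class to them, and where a whole thing is asked for, a point or a joint stands for the part that bears it (a point fixed in the world has none). Each returns a list of dicts, best first, with "conf" (0 to 1); they miss things now and then, are a little off and sometimes report something else, mostly with a low value. They report only what shows in the picture. A call takes as long as a camera call. They do not tell look-alikes from the thing itself.
- env.look_for(label, camera): "location" ([row, column] in pixels, amid what is visible of it).
The state is a dict: "t": time; "joint_positions": joint angles; "joint_vel": joint speeds; "joint_torque": joint torques, N m; "eef_pos": TCP position; "tool_rot": TCP orientation; "contact_force": force on the tool from outside, world axes, zero at the start; "torque": the same for the moment, N m; "width": finger opening in mm.
Only numpy, scipy, OpenCV 4.12 (cv2) and the standard library are available. Lean on these libraries where they do the work, as an engineer would, in place of code of your own. Each camera call takes 0.05 s, during which the arm holds its last target. There are 200 camera calls.

### The job

The next bracket is to be ground at an angle: turn the jaws of the blue swivel vice until its scale reads plus 30 degrees at the index line (the third yellow mark from the red zero; ten degrees either way will do), then let go. Leave the red vice as it is set.

Things in the scene. Friction and masses are not known exactly. Their poses are not given: they have to be found in the camera images.
- blue_vice (a joint): Reading of the blue swivel vice in rad (plus 30 degrees = 0.524; stops at -1.57 and 1.57). Grows as the jaws turn anticlockwise seen from above. Turns about a vertical axis with about 0.12 N m of friction and stays where left. Its black turntable (114 mm diameter, top 22 mm above the bench) has marks every 10 degrees, long every 30: zero red, plus marks yellow, clockwise of zero, minus white.
- blue_grip (a point): Point on the turning axis, in the closed jaws: a blue block with a steel band, 70 mm long (x), 36 wide (y), from 22 to 75 mm above the bench, centred on the axis; grip it across y. Point: 60 mm above the bench. Turns with the jaws; x axis: along them to the red zero mark; z up. At -x a steel screw and 63 mm cross bar stick out to 74 mm from the axis, 38 mm above the bench.
- blue_index (a point): Middle of the white index line (18 x 4 mm) on the vice's fixed blue base, 67 mm from the turning axis, 22 mm above the bench. x axis: outward from the turning axis; z up. The mark beside it is the reading: at 0 the jaws' x axis points at this line, at plus 30 it points 30 degrees anticlockwise of it. The base: 132 mm diameter, 12 high, bolt lugs out to 87 mm from the axis.
- red_end (a point): The red swivel vice, alike in all but colour, to be left as it is. Point: middle of the top edge of its jaw block's zero end, 35 mm from its turning axis, 75 mm above the bench. x axis: along its jaws, away from its axis; z up. It turns as easily as the blue one.
Things that resemble listed ones, but are neither listed nor needed, are in the scene too. What is shaped like the part that bears blue_vice but green or orange is not meant.

How it is judged:
By the outcome, as a careful person would: the job done as asked, in the order asked, and still so for the second after the job is handed in, with the robot touching nothing.
It also fails if it takes over 29 s, if anything falls off the work surface, if the arm or the gripper's body presses on something with over 40 N, if the wrist force passes 120 N, or if a joint passes its speed limit or range.

## Working session

There is one attempt and no reset: what is moved stays moved. The work goes in short steps, Python scripts to look and compute and a shell command to move; the robot and the scene stay as the last step left them, time stands still between calls to the robot, and variables do not carry over. Pictures are saved under pics/ and viewed, about 8 in all and at most 12, crops included, and the job is handed in when it is done.

```bash
mkdir -p pics; python3 - <<'E'
from plant import env
import cv2,numpy as np
s=env.state();print(s)
for n in("scene","top","wrist"):
    im=env.grab_frame(n);cv2.imwrite(f"pics/{n}0.png",im)
    c=env.calibration(n);print(n,{k:np.round(v,3).tolist() for k,v in c.items()})
    for l in("blue_vice","blue_grip","blue_index","red_end"):
        print(n,l,[(np.round(d["location"]).tolist(),round(d["conf"],2)) for d in env.look_for(l,n)][:5])
a=cv2.imread("pics/scene0.png");b=cv2.imread("pics/top0.png")
cv2.imwrite("pics/both0.png",np.vstack([a,b])[:, :] if 0 else np.hstack([cv2.resize(a,(400,300)),cv2.resize(b,(400,300))]))
E
```

```text
{'t': 0.0, 'joint_positions': array([ 1.18191624,  0.47776977,  0.0223654 ,  1.55641644, -0.01150817,
        1.1093297 , -0.08308409]), 'joint_vel': array([-0.00055105, -0.00159118,  0.00110589,  0.00145084,  0.00062769,
       -0.00110094,  0.00165899]), 'joint_torque': array([-7.80088340e-04, -5.82855713e+01,  1.53418880e+00, -2.72607887e+01,
       -5.43993479e-02,  1.70655758e-02,  1.48193180e-04]), 'eef_pos': array([ 186.85314073, -648.00094468,  221.71735967]), 'tool_rot': array([-3.13980310e+00,  1.36748861e-04,  2.80791633e-01]), 'contact_force': array([ 0.0307847 , -0.14697138,  0.07400699]), 'torque': array([0.0366168 , 0.01546982, 0.00207906]), 'width': 87.85428883904518}
scene {'fx': 412.265, 'fy': 412.265, 'cx': 256.371, 'cy': 195.391, 'cam_to_world': [[0.098, 0.661, -0.744, 1362.789], [0.995, -0.053, 0.084, 63.858], [0.017, -0.749, -0.663, 850.741], [0.0, 0.0, 0.0, 1.0]]}
scene blue_vice [([173.0, 362.0], 0.7), ([207.0, 247.0], 0.63)]
scene blue_grip [([175.0, 364.0], 0.94), ([169.0, 298.0], 0.89), ([205.0, 252.0], 0.64)]
scene blue_index [([208.0, 247.0], 0.95), ([180
[... 183 characters left out ...]
39, 345.02], [-1.0, 0.025, 0.014, 125.737], [-0.017, -0.139, -0.99, 1164.177], [0.0, 0.0, 0.0, 1.0]]}
top blue_vice [([252.0, 197.0], 0.94), ([191.0, 260.0], 0.79), ([240.0, 119.0], 0.57)]
top blue_grip [([191.0, 258.0], 0.97), ([244.0, 118.0], 0.72), ([253.0, 198.0], 0.63)]
top blue_index [([250.0, 198.0], 0.75), ([192.0, 260.0], 0.7), ([243.0, 121.0], 0.69), ([190.0, 260.0], 0.29)]
top red_end [([202.0, 366.0], 0.59)]
wrist {'fx': 295.457, 'fy': 295.457, 'cx': 255.745, 'cy': 190.113, 'tool_from_camera': [[-0.0, -0.954, -0.299, 82.428], [1.0, -0.0, -0.0, -0.239], [0.0, -0.299, 0.954, -162.959], [0.0, 0.0, 0.0, 1.0]]}
wrist blue_vice []
wrist blue_grip []
wrist blue_index []
wrist red_end []
```

View pics/top0.png

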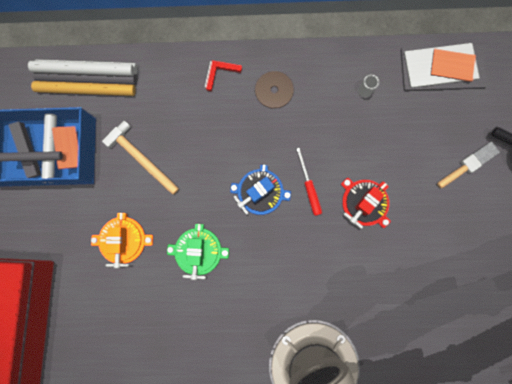

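View pics/scene0.png

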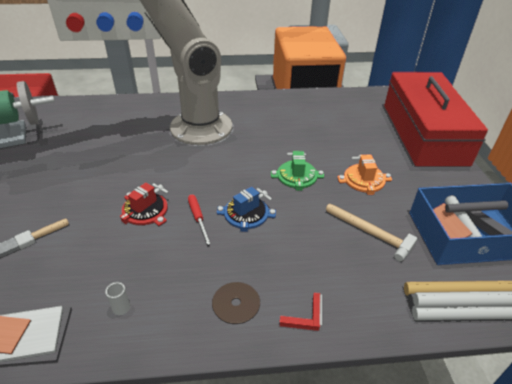

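The top view shows the blue vice at (col 260, row 191) and the red one at (366, 202). Look-alikes are green (198, 250) and orange (120, 240). By colour I choose the blue one, which is at (248, 207) in the scene view. Next I'll triangulate it and check it in a close crop.

```bash
cat > h.py <<'E'
import numpy as np,cv2
from scipy.spatial.transform import Rotation as R
from plant import env
def cam(n,s=None):
    c=env.calibration(n)
    K=np.array([[c["fx"],0,c["cx"]],[0,c["fy"],c["cy"]],[0,0,1.]])
    if n=="wrist":
        T=np.eye(4);T[:3,:3]=R.from_euler("xyz",s["tool_rot"]).as_matrix();T[:3,3]=s["eef_pos"]
        M=T@np.array(c["tool_from_camera"])
    else:M=np.array(c["cam_to_world"])
    return K,M
def ray(KM,row,col):
    K,M=KM;return M[:3,3],M[:3,:3]@np.linalg.solve(K,[col,row,1])
def onz(KM,row,col,z):
    o,d=ray(KM,row,col);return o+d*(z-o[2])/d[2]
def tri(rs):
    A=0;b=0
    for o,d in rs:
        d=d/np.linalg.norm(d);P=np.eye(3)-np.outer(d,d);A=A+P;b=b+P@o
    return np.linalg.solve(A,b)
def proj(KM,p):
    K,M=KM;q=K@(M[:3,:3].T@(np.array(p)-M[:3,3]));return q[:2]/q[2]
E
python3 - <<'E'
from h import *
S,T=cam("scene"),cam("top")
for n,a,b in(("blue",(206,249),(191,259)),("red",(202,147),(202,366)),("green",(173,299),(252,198))):
    p=tri([ray(S,*a),ray(T,*b)]);print(n,p.round(),np.hypot(*p[:2]).round(),proj(S,p)[::-1].round(),proj(T,p)[::-1].round())
a=cv2.imread("pics/scene0.png")[170:240,120:280];b=cv2.imread("pics/top0.png")[155:230,220:400]
f=lambda i:cv2.resize(i,(800,290),interpolation=cv2.INTER_CUBIC)
cv2.imwrite("pics/crop0.png",np.vstack([f(a),f(b)]))
E
```

```text
blue [484. 139.  28.] 504.0 [206. 248.] [191. 258.]
red [ 445. -158.   31.] 472.0 [202. 146.] [202. 365.]
green [318. 317.   9.] 449.0 [173. 298.] [252. 196.]
```

View pics/crop0.png

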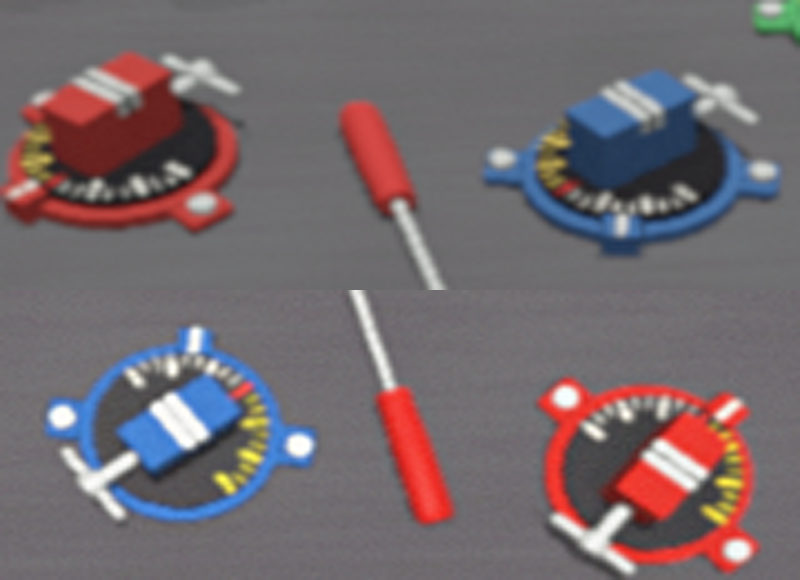

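The blue vice reads about −45°: the red mark is clockwise of the white index line. That means turning it about +75 to 80° anticlockwise. I'll move over it at height, going around the red vice.

```bash
python3 -m crank '[[0.449,-0.285,-0.03,0,0,0],[0.449,-0.285,-0.03,0,0,0],[0.449,-0.285,-0.03,0,0,0],[0.449,-0.285,-0.03,0,0,0],[0.449,-0.285,-0.03,0,0,0],[0.449,-0.285,-0.03,0,0,0],[0.449,-0.285,-0.03,0,0,0],[0.449,-0.285,-0.03,0,0,0],[0.449,-0.285,-0.03,0,0,0],[0.503,-0.674,-0.03,0,0,0],[0.503,-0.674,-0.03,0,0,0],[0.503,-0.674,-0.03,0,0,0],[0.503,-0.674,-0.03,0,0,0],[0.503,-0.674,-0.03,0,0,0],[0.503,-0.674,-0.03,0,0,0],[0.503,-0.674,-0.03,0,0,0],[0.503,-0.674,-0.03,0,0,0],[0.503,-0.674,-0.03,0,0,0]]' 100
python3 - <<'E'
from h import *
s=env.state();im=env.grab_frame("wrist");cv2.imwrite("pics/w1.png",im)
print(s["t"],s["joint_positions"].round(3),s["eef_pos"].round(1),s["tool_rot"].round(3),s["joint_vel"].round(2))
np.save("s1.npy",s,allow_pickle=True)
for l in("blue_vice","blue_grip","blue_index"):
    print(l,[(np.round(d["location"]).tolist(),round(d["conf"],2)) for d in env.look_for(l,"wrist")])
E
```

```text
t: 3.0
eef_pos: [483.9, 136.9, 252.6]
tool_rot: [3.141, 0.0, 0.279]
contact_force: [1.1, -0.4, -0.5]
width: 87.8
3.0 [-0.016  0.194 -0.435  1.9    0.094  1.068 -1.781] [483.9 136.9 252.6] [3.141 0.    0.279] [ 0.01  0.    0.01  0.   -0.   -0.   -0.  ]
blue_vice [([162.0, 252.0], 0.87), ([238.0, 107.0], 0.74)]
blue_grip [([236.0, 108.0], 0.87)]
blue_index [([228.0, 109.0], 0.86), ([160.0, 258.0], 0.84)]
```

View pics/w1.png

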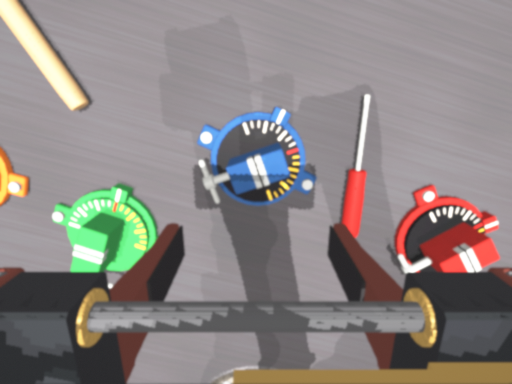

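The wrist view shows the blue vice under the gripper. The band is at about (col 258, row 168), the index line at (281, 115) and the red zero at (293, 150). I'll measure it by triangulating the band and rectifying the dial plane.

```bash
python3 - <<'E'
from h import *
s=np.load("s1.npy",allow_pickle=True).item()
W,S,T=cam("wrist",s),cam("scene"),cam("top")
p=tri([ray(W,167,258),ray(S,193.5,246.4),ray(T,188,260.5)]);print("band top",p.round(1),[proj(k,p)[::-1].round(1) for k in(W,S,T)])
im=cv2.imread("pics/w1.png");hsv=cv2.cvtColor(im,cv2.COLOR_BGR2HSV)
def blob(m,z,x0,x1,y0,y1):
    r,c=np.nonzero(m[y0:y1,x0:x1]);r=r+y0;c=c+x0
    return np.array([onz(W,a,b,z)[:2] for a,b in zip(r,c)])
h,sa,v=[hsv[...,i].astype(int) for i in range(3)]
blue=(h>100)&(h<125)&(sa>130)&(v>60)
red=((h<8)|(h>172))&(sa>110)&(v>70)
R_=blob(red,22,280,305,135,165);print("red n",len(R_),R_.mean(0))
wh=(sa<60)&(v>170)
I=blob(wh,22,272,290,106,124);print("index n",len(I),I.mean(0))
# outer hull circle of blue ring at z=12
B=blob(blue,12,185,325,90,215).astype(np.float32)
from scipy.optimize import least_squares
c0=p[:2];d=np.linalg.norm(B-c0,axis=1);a=np.arctan2(*(B-c0).T[::-1]);pts=[]
for k in np.arange(-np.pi,np.pi,.05):
    q=(np.abs(a-k)<.04)&(d<72)&(d>56)
    if q.sum() : pts.append(B[q][d[q].argmax()])
pts=np.array(pts);f=least_squares(lambda x:np.linalg.norm(pts-x[:2],axis=1)-x[2],[*c0,66],loss="soft_l1");print("circle",f.x.round(1),len(pts))
for n,c in(("band",p[:2]),("circ",f.x[:2])):
    print(n,*[(round(np.degrees(np.arctan2(*(q-c)[::-1])),1),np.linalg.norm(q-c).round(1)) for q in(R_.mean(0),I.mean(0))])
# rectified orthophoto z=22
cx,cy=p[:2];g=np.zeros((560,560,2),np.float32)
for i in range(560):
    for j in range(560): g[i,j]=proj(W,[cx+(280-i)*.36,cy+(280-j)*.36,22])
cv2.imwrite("pics/ortho1.png",cv2.remap(im,g,None,cv2.INTER_CUBIC))
E
```

```text
band top [487.3 134.   78.8] [array([169.1, 259. ]), array([193.9, 246.1]), array([187.5, 259.5])]
red n 58 [510.39814702  94.68136194]
index n 90 [549.85842524 123.00709868]
circle [483.7 134.1  64.7] 121
band (np.float64(-59.5), np.float64(45.6)) (np.float64(-9.9), np.float64(63.6))
circ (np.float64(-55.9), np.float64(47.7)) (np.float64(-9.5), np.float64(67.1))
```

View pics/ortho1.png

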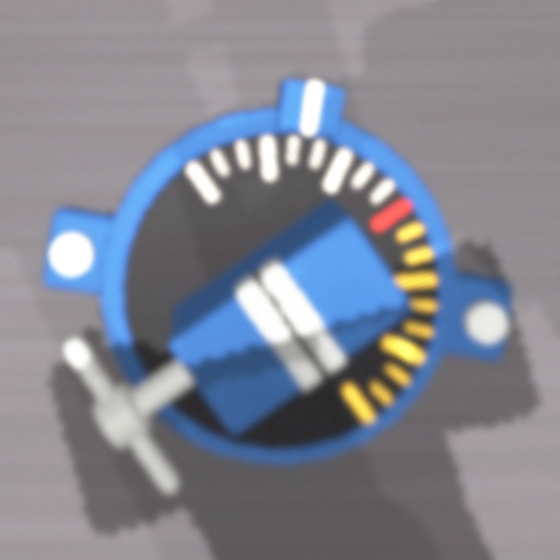

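Results:
- **Axis:** about (484, 134).
- **Block top:** z ≈ 79, against 75 in the text.
- **Index line:** points at −9.5°.
- **Red zero:** points at −55.7°, so the reading is about −46° and it needs +76°.

I'll grip at yaw 124.5°, which leaves j7 free to turn anticlockwise. First I turn and partly descend, then check.

```bash
python3 -m crank '[[-0.001,0.003,0.1,0,0,-0.18],[-0.001,0.003,0.1,0,0,-0.36],[-0.001,0.003,0.1,0,0,-0.54],[-0.001,0.003,0.1,0,0,-0.72],[-0.001,0.003,0.1,0,0,-0.90],[-0.001,0.003,0.1,0,0,-1.08],[-0.001,0.003,0.1,0,0,-1.26],[-0.001,0.003,0.1,0,0,-1.44],[-0.001,0.003,0.1,0,0,-1.62],[-0.001,0.003,0.1,0,0,-1.80],[-0.001,0.003,0.1,0,0,-1.894],[-0.001,0.003,0.1,0,0,-1.894],[-0.001,0.003,0.1,0,0,-1.894],[-0.001,0.003,0.1,0,0,-1.894]]' 100
python3 - <<'E'
from h import *
s=env.state();im=env.grab_frame("wrist");W=cam("wrist",s)
print(s["t"],s["joint_positions"].round(3),s["eef_pos"].round(1),s["tool_rot"].round(3))
for z in (75,):
  a=np.radians(-55.7);u=np.array([np.cos(a),np.sin(a)]);n=np.array([-u[1],u[0]]);c=np.array([484,134])
  q=np.array([proj(W,[*(c+35*i*u+18*j*n),z]) for i,j in((1,1),(1,-1),(-1,-1),(-1,1))])
  cv2.polylines(im,[q.round().astype(int)],True,(0,255,0),1)
cv2.imwrite("pics/w2.png",im)
E
```

```text
t: 4.95
eef_pos: [483.5, 135.1, 152.7]
tool_rot: [3.142, 0.0, 2.174]
contact_force: [0.8, -0.1, 0.1]
width: 87.5
4.95 [ 0.25   0.382 -0.781  1.992  0.341  0.901 -0.108] [483.5 135.1 152.7] [3.142 0.    2.174]
```

View pics/w2.png

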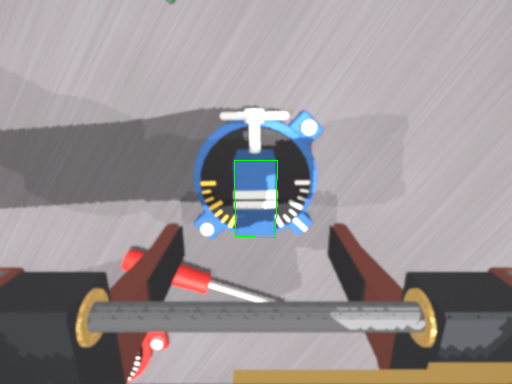

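The projected outline (cols 235–276, rows 160–236) lies on the block laterally, and the block is square to the fingers. I'll descend and close.

```bash
python3 -m crank '[[0,0,0.05,0,0,0],[0,0,0.1,0,0,0],[0,0,0.109,0,0,0],[0,0,0.109,0,0,0]]' 100; python3 -m crank '[[0,0,0,0,0,0],[0,0,0,0,0,0],[0,0,0,0,0,0],[0,0,0,0,0,0],[0,0,0,0,0,0],[0,0,0,0,0,0],[0,0,0,0,0,0]]' 0
```

```text
t: 5.5
eef_pos: [483.7, 135.7, 44.2]
tool_rot: [-3.142, -0.0, 2.175]
contact_force: [-0.7, 1.2, 0.7]
width: 87.7
t: 6.38
eef_pos: [482.8, 134.7, 43.6]
tool_rot: [-3.14, 0.0, 2.175]
contact_force: [-3.8, -2.6, 4.8]
width: 36.0
```

It is gripped at 36.0 mm. Now I turn it 76° anticlockwise.

```bash
python3 -m crank '[[0,0,0,0,0,-0.05],[0,0,0,0,0,-0.15],[0,0,0,0,0,-0.26],[0,0,0,0,0,-0.37],[0,0,0,0,0,-0.48],[0,0,0,0,0,-0.59],[0,0,0,0,0,-0.70],[0,0,0,0,0,-0.81],[0,0,0,0,0,-0.92],[0,0,0,0,0,-1.03],[0,0,0,0,0,-1.14],[0,0,0,0,0,-1.24],[0,0,0,0,0,-1.30],[0,0,0,0,0,-1.326],[0,0,0,0,0,-1.326],[0,0,0,0,0,-1.326]]'
python3 - <<'E'
from h import *
s=env.state();print(s["joint_positions"].round(3),s["torque"].round(2))
E
```

```text
t: 8.38
eef_pos: [482.5, 133.5, 43.6]
tool_rot: [-3.139, -0.003, -2.783]
contact_force: [-6.3, -6.2, 10.0]
width: 35.9
[ 0.359  0.661 -0.968  2.057  0.757  0.832  0.866] [-0.93  0.93  0.12]
```

```bash
python3 -m crank '[[0,0,0,0,0,0],[0,0,0,0,0,0],[0,0,0,0,0,0],[0,0,0,0,0,0],[0,0,0,0,0,0],[0,0,0,0,0,0]]' 100; python3 -m crank '[[0,0,-0.03,0,0,0],[0,0,-0.08,0,0,0],[0,0,-0.14,0,0,0],[0,0,-0.18,0,0,0],[0,0,-0.18,0,0,0],[0,0,-0.18,0,0,0]]'
python3 - <<'E'
from h import *
s=env.state();im=env.grab_frame("wrist");W=cam("wrist",s)
g=np.zeros((560,560,2),np.float32)
for i in range(560):
    for j in range(560): g[i,j]=proj(W,[484+(280-i)*.36,134+(280-j)*.36,22])
o=cv2.remap(im,g,None,cv2.INTER_CUBIC);cv2.imwrite("pics/ortho2.png",o)
t=env.grab_frame("top");a=cv2.imread("pics/top0.png")
f=lambda i:cv2.resize(i[160:240,330:410],(400,400),interpolation=cv2.INTER_CUBIC)
cv2.imwrite("pics/red.png",np.hstack([f(a),f(t)]))
hsv=cv2.cvtColor(o,cv2.COLOR_BGR2HSV).astype(int);h,sa,v=[hsv[...,k] for k in range(3)]
ii,jj=np.mgrid[:560,:560];X=(280-ii)*.36;Y=(280-jj)*.36;r=np.hypot(X,Y)
m=((h<8)|(h>172))&(sa>110)&(v>70)&(r>38)&(r<58)
w=(sa<60)&(v>165)&(r>58)&(r<76)&(np.abs(np.arctan2(Y,X)+.166)<.25)
for n,k in(("red",m),("index",w)):
    print(n,k.sum(),np.degrees(np.arctan2(Y[k].mean(),X[k].mean())).round(1),np.hypot(Y[k].mean(),X[k].mean()).round(1))
E
```

```text
t: 9.12
eef_pos: [483.5, 135.3, 43.7]
tool_rot: [3.142, 0.0, -2.782]
contact_force: [0.5, 0.1, -0.2]
width: 87.4
t: 9.88
eef_pos: [483.1, 134.7, 222.9]
tool_rot: [-3.141, -0.001, -2.783]
contact_force: [-0.1, 0.0, -0.2]
width: 88.1
red 0 nan nan
index 1002 -9.0 67.1<stdin>:15: RuntimeWarning: Mean of empty slice.
  ret = ret.dtype.type(ret / rcount)
```

View pics/ortho2.png

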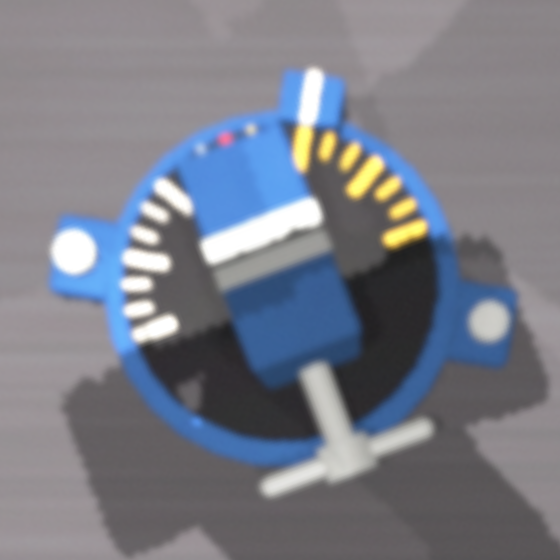

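View pics/red.png

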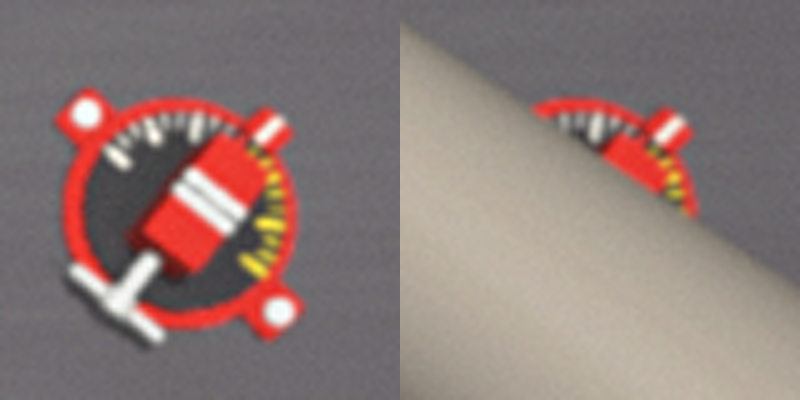

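The long yellow +30 mark at (303, 148) lines up with the white index line at (312, 95), and the marks after it run short, short, long (60), short, short, long (90). The visible part of the red vice matches the first picture. The gripper is open and clear, so I'm handing in.

```bash
python3 -c "
from plant import env
print(env.sign_off(),env.state()['t'])"
```

```text
the job is handed in; nothing more can be done
the job is handed in; nothing more can be done
```

The blue vice now reads about +30° and the job is handed in. I gripped its jaws at 36 mm, turned them 76° anticlockwise from about −46°, opened the gripper and lifted 180 mm clear. The last robot time I read was about 10 s, against the 29 s limit.

- **Blue vice:** in the last wrist picture the long yellow +30 mark lies beside the index line, within a degree or two by eye. The tool turned from 124.6° to 200.5°, which agrees.
- **Check that failed:** my colour search for the red zero mark found nothing, because the jaw block mostly hides it in that view. I read the scale from the yellow marks instead.
- **Contact:** the wrist force was about 0 after release, and the highest reading printed was about 13 N while holding the jaws.
- **Red vice:** its zero end, index line and yellow marks look unchanged. The arm hid the rest of it in the last top view, so I only checked that part.

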